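Nest the white baking pots

ROBOT

A 6-joint arm with a two-finger parallel gripper is mounted at the origin on the work surface. World frame = base frame: x ahead of the robot, y to its left, z up, the work surface at z = 0. Lengths are in m, angles in rad, forces in N, time in s.
With the tool pointing down it reaches from about 0.35 to 0.875 m from the base axis. Payload 4.2 kg.
Tool frame: the origin (TCP) lies at the centre of the arm's flange, where the gripper is bolted on; the fingertips stand 182 mm ahead of it and the grasp point (between the pads) lies arm.grip_depth ahead of it (arm.grip_depth is the distance from the TCP to the grasp point, in m); z points along the fingers, y is the direction in which the jaws open and shut (so a half turn about z gives the same grasp; the last joint's range is limited). The gripper opens to 87 mm and grips with 3 to 60 N. Pads are 19 mm wide; open, the fingers measure 117 mm over their backs; the gripper's body (75 mm by 190 mm) begins 51 mm behind the grasp point.
Start: joints at [-0.911, 0.385, 0.008, 0, -1.194, -0.259], TCP at [0.244, -0.575, 0.405] pointing down, gripper open.
Joint ranges: [-3.14, 3.14], [-1.21, 2.06], [-1.07, 1.41], [-3.16, 2.05], [-2.99, -0.16], [-3.1, 3.1]. Speed limits (rad/s): [2.79, 2.79, 3.14, 3.14, 3.14, 3.14].

INTERFACE

Orientations are given as a 3x3 rotation matrix whose columns are the frame's x, y, z axes.
In Python, from bench import arm gives the robot as it stands.
- The arm moves only by the tool drive_tool, never from a script. Its argument "moves" is a list of rows, each a list of 5 numbers: the shift along the tool's x, y, z in m, then the turn about the tool's z in rad, then the closure, from 0 (fully open) to 1 (shut). A call has 1 to 20 rows; each row shifts and turns the commanded pose from where the row before left it, along the tool's axes as they then stand; what a row does not reach is not made up. A row lasts 1/8 s, in which the tool goes at most 62.5 mm and 10.7 degrees, less where a joint would pass 70% of its speed; a pose out of reach is approached as far as the arm can. A call is refused whole if a number of a shift passes 0.0625 or a number of a turn 0.188, either way. A call with a gripper value outside its range is refused whole. The fingers move at their own pace and stop on an object; the grip force is fixed at half the most. Time passes only in rows, so rows that do not move let the fingers close. It gives the time, the measured TCP pose, the force and the opening at its end, in the units of the state.
- arm.read_state(): the state, without advancing time (a new reading comes with each control period).
- arm.capture(name): name is "scene" or "top" or "wrist"; returns (picture, depth): 480x640x3 uint8, red, green, blue; 480x640 float32, m along the optical axis (not along the pixel's ray), 0 where there is no reading.
- arm.camera_params(name): a dict with "K" (3x3 intrinsics, pixels), "T" (4x4, takes a point from camera to world coordinates). Camera axes: x right, y up, looking along -z (the intrinsics and any distortion apply to the point x, -y, -z); pixel columns grow to the right and rows downward; lengths in m; the calibration is good to about 2 mm. A picture is of the moment at which its call begins: read the wrist's pose just before it. camera_params takes no time and is no camera call; for the wrist camera it gives the pose at the moment of the call.
- arm.job_done(): hands the job in, once; it reports no verdict.
The state is a dict: "time_s": time; "joint_positions": joint angles; "qd": joint speeds; "joint_efforts": joint torques, N m; "tool_pos": TCP position; "ee_rot": TCP orientation; "contact_force": force on the tool from outside, world axes, zero at the start; "wrist_torque": the same for the moment, N m; "opening": finger opening in m.
Only numpy, scipy, OpenCV 4.12 (cv2) and the standard library are available. Lean on these libraries where they do the work, as an engineer would, in place of code of your own. Each camera call takes 0.05 s, during which the arm holds its last target. There are 200 camera calls.

TASK

Put the set of three plain white round pots away as a nest: first stand the middle-sized pot inside the wide shallow dish, then stand the narrowest pot inside the middle-sized one, each upright on the floor of the one around it. Leave the mug with the handle standing where it is.

Things in the scene. Friction and masses are not known exactly. Their poses are not given: they have to be found in the camera images.
- dish: The widest and lowest of the three white stoneware pots: a loose, open, straight-walled round dish, 114 mm outside diameter, 104 mm inside, 36 mm tall, floor 6 mm thick, about 0.35 kg. No handle. It need not be picked up. Origin: centre of its underside; z up through its mouth.
- ramekin: Middle pot: loose, white stoneware, open, straight-walled, round, 66 mm outside diameter, 58 mm inside, 50 mm tall, floor 5 mm thick, about 0.14 kg, no handle. Grip it across the outside near the rim. In the dish its underside is 6 mm above the dish's, its rim 20 mm above the dish's rim; it may drop the last 15 mm. Origin: centre of its underside; z up through its mouth.
- pot: Narrowest and tallest of the three: loose, white stoneware, open, straight-walled, round, 36 mm outside diameter, 60 mm tall, about 0.07 kg, no handle. Grip it across the outside near the rim. In the middle pot its underside is 5 mm above that pot's, its rim 15 mm above that pot's rim; it may drop the last 20 mm. Origin: centre of its underside; z up through its mouth.
- mug: Bystander to be left standing: white mug with a side handle, 76 mm diameter, 85 mm tall, the tallest thing among the pots. Pots, mug and a lidded glass jar (52 mm wide, 80 mm tall) stand upright in mixed order with 20 mm or more between any two. Origin: centre of its underside; the handle is on its own +y side.
Things that resemble listed ones, but are neither listed nor needed, are in the scene too. What is shaped like the pot but green or yellow is not meant.

How it is judged:
On the way:
1. the middle pot stands in the dish, let go, with the narrowest pot not yet in it (horizontal distance between ramekin and dish below 0.024 m and z of ramekin in the frame of dish below 0.012 m and angle between ramekin's own z axis and vertical below 0.17 rad and contact force between the fingers and ramekin below 0.1 N and linear speed of ramekin below 0.03 m/s and horizontal distance between pot and ramekin above 0.045 m), for 0.2 s.
At the end, for the whole second after the job is handed in: The dish stands flat on the table; the middle pot stands in it on its floor (within 6 mm of fully down, anywhere inside the wall); the narrowest pot stands in the middle pot on its floor (within 6 mm, anywhere inside the wall); all three upright within 10 degrees and at rest (horizontal distance between ramekin and dish below 0.024 m and z of ramekin in the frame of dish below 0.012 m and angle between each of ramekin, pot, dish's own z axis and vertical below 0.17 rad and horizontal distance between pot and ramekin below 0.016 m and z of pot in the frame of ramekin below 0.011 m and height (world z) of dish below 0.01 m and linear speed of each of pot, ramekin, dish below 0.02 m/s); the robot touches nothing.
It fails at once if the mug is moved more than 30 mm or tipped more than 20 degrees (distance of mug from where it was at the start of the episode above 0.03 m or angle between mug's own z axis and vertical above 0.35 rad).
It also fails if it takes over 51 s, if anything falls off the work surface, if the arm or the gripper's body presses on something with over 40 N, if the wrist force passes 120 N, or if a joint passes its speed limit or range.

## Working session

There is one attempt and no reset: what is moved stays moved. The work goes in short steps, Python scripts to look and compute and a tool call to move; the robot and the scene stay as the last step left them, time stands still between calls to the robot, and variables do not carry over. Pictures are saved under pics/ and viewed, about 8 in all and at most 12, crops included, and the job is handed in when it is done.

Besides the shell and the picture viewer there is one more tool, called after "Emit:" by a JSON object that holds its "op" and its "data". drive_tool: Moves the arm, as the interface text tells. Its arguments: {"type":"object","properties":{"moves":{"type":"array","items":{"type":"array","items":{"type":"number"}}}},"required":["moves"]}

```bash
mkdir -p pics; ls
python3 - <<'E'
from bench import arm
import cv2,numpy as np
s=arm.read_state();print(s['time_s'],s['tool_pos'],np.round(s['ee_rot'],3).tolist(),s['opening'],arm.grip_depth)
ims=[]
for n in("scene","top"):
    p,d=arm.capture(n);np.savez(f'{n}0.npz',p=p,d=d,**arm.camera_params(n));cv2.imwrite(f'pics/{n}0.png',p[:,:,::-1])
    c=arm.camera_params(n);print(n,np.round(c['K'],1).tolist(),np.round(c['T'],3).tolist())
E
```

```text
pics
0.0 [ 0.24379128 -0.57526158  0.40365373] [[-0.921, -0.39, -0.001], [-0.39, 0.921, 0.002], [0.0, 0.002, -1.0]] 0.08723721437017802 0.1635
scene [[603.9, 0.0, 322.3], [0.0, 603.9, 236.9], [0.0, 0.0, 1.0]] [[0.5, -0.647, 0.576, 1.114], [0.866, 0.361, -0.346, -0.345], [0.016, 0.671, 0.741, 0.807], [0.0, 0.0, 0.0, 1.0]]
top [[453.1, 0.0, 319.9], [0.0, 453.1, 235.3], [0.0, 0.0, 1.0]] [[-0.028, 0.989, -0.146, 0.403], [-1.0, -0.026, 0.012, 0.046], [0.008, 0.146, 0.989, 0.817], [0.0, 0.0, 0.0, 1.0]]
```

View pics/top0.png

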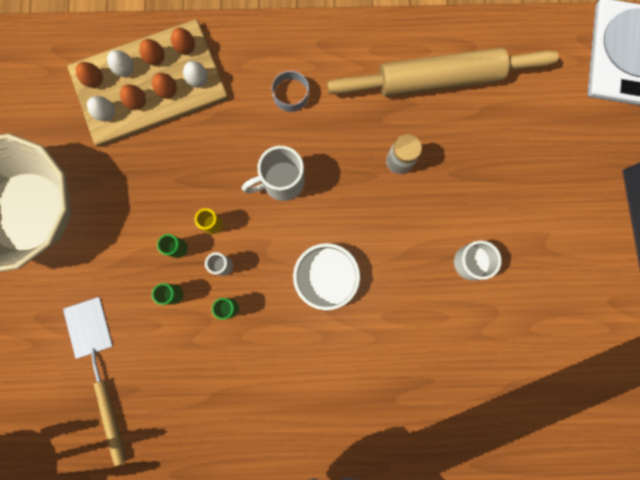

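View pics/scene0.png

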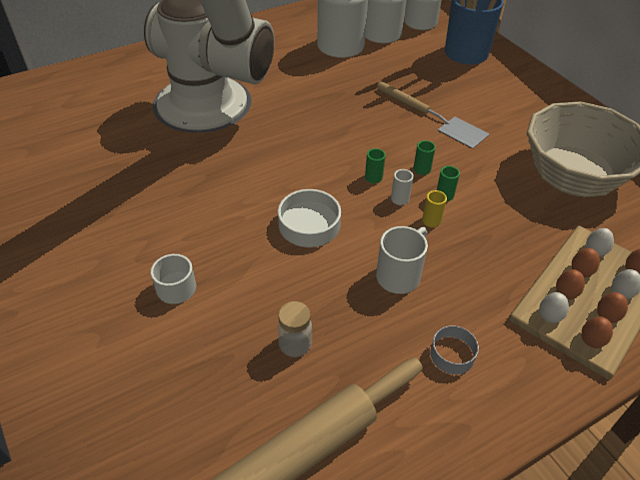

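The top view shows the dish at (327,277), the middle pot at (484,260), the white narrow pot at (218,264) with three green ones and one yellow around it, the mug at (280,173) and the jar at (404,155). The metal ring at (290,90) isn't one of the pots. Next I'll measure the rims and enlarge the pot cluster to confirm it.

```bash
cat > h.py <<'E'
import numpy as np,cv2
def world(p,d,K,T):
    v,u=np.mgrid[:d.shape[0],:d.shape[1]]
    c=np.stack([(u-K[0,2])/K[0,0]*d,-(v-K[1,2])/K[1,1]*d,-d],-1)
    return c@T[:3,:3].T+T[:3,3]
def rim(W,d,h,xy,r,tol=.006):
    m=(d>0)&(abs(W[...,2]-h)<tol)&(np.hypot(W[...,0]-xy[0],W[...,1]-xy[1])<r)
    P=W[m][:,:2].astype(np.float32)
    if len(P)<8:return len(P),None,None
    (x,y),R=cv2.minEnclosingCircle(P)
    A=np.c_[2*P,np.ones(len(P))];s=np.linalg.lstsq(A,(P**2).sum(1),rcond=None)[0]
    return len(P),np.round([x,y,R],4),np.round([s[0],s[1],np.sqrt(s[2]+s[0]**2+s[1]**2)],4)
E
python3 - <<'E'
from h import *
z={n:np.load(n+'0.npz') for n in('top','scene')}
for n,px in(('top',dict(dish=(327,277,.036,.08),ram=(484,260,.05,.06),pot=(218,264,.06,.028),yel=(206,219,.06,.028),g1=(168,245,.06,.028),g2=(164,294,.06,.028),g3=(224,309,.06,.028),mug=(280,173,.085,.06),jar=(406,150,.08,.04))),):
    K,T,d=z[n]['K'],z[n]['T'],z[n]['d'];W=world(0,d,K,T)
    W2=world(0,z['scene']['d'],z['scene']['K'],z['scene']['T'])
    print('table z',np.median(W[360:400,200:400,2]),np.median(W2[200:260,200:250,2]))
    for k,(u,v,h,r) in px.items():
        q=T[:3,:3]@[(u-K[0,2])/K[0,0],-(v-K[1,2])/K[1,1],-1];xy=(T[:3,3]+q*(h-T[2,3])/q[2])[:2]
        print(k,np.round(xy,3),'top',*rim(W,d,h,xy,r),'scene',*rim(W2,z['scene']['d'],h,xy,r))
p=z['scene']['p'][130:260,340:480];q=z['top']['p'][200:330,150:290]
cv2.imwrite('pics/crop.png',cv2.resize(np.hstack([p,q]),None,fx=2.8,fy=2.8)[:,:,::-1])
E
```

```text
table z 0.00031595909809328804 0.0007264352266571628
dish [0.445 0.026] top 602 [0.4471 0.0282 0.057 ] [0.4469 0.0285 0.0542] scene 629 [0.4478 0.0259 0.0592] [0.4494 0.0261 0.0543]
ram [ 0.466 -0.241] top 342 [ 0.4672 -0.2362  0.0334] [ 0.4669 -0.2357  0.0307] scene 413 [ 0.4686 -0.2385  0.0345] [ 0.4693 -0.2383  0.0308]
pot [0.471 0.208] top 141 [0.4727 0.2133 0.018 ] [0.4725 0.2128 0.0162] scene 137 [0.4742 0.2116 0.0209] [0.4745 0.211  0.0163]
yel [0.548 0.229] top 137 [0.5483 0.2316 0.0185] [0.5484 0.2308 0.0163] scene 160 [0.5503 0.2287 0.0197] [0.5508 0.2292 0.0165]
g1 [0.505 0.292] top 151 [0.5064 0.2944 0.0181] [0.5064 0.2938 0.0163] scene 151 [0.5074 0.2917 0.0203] [0.5085 0.2922 0.0165]
g2 [0.424 0.297] top 158 [0.4249 0.3007 0.0186] [0.4242 0.3003 0.0163] scene 133 [0.4261 0.2985 0.0201] [0.4258 0.2987 0.0165]
g3 [0.396 0.198] top 135 [0.3973 0.2018 0.018 ] [0.3974 0.2015 0.0163] scene 133 [0.3993 0.2008 0.02  ] [0.3994 0.1999 0.0164]
mug [0.618 0.101] top 386 [0.6274 0.1013 0.0383] [0.6266 0.1009 0.0357] scene 472 [0.6297 0.0991 0.0398] [0.6293 0.0987 0.0358]
jar [ 0.654 -0.113] top 575 [ 0.6587 -0.1153  0.0235] [ 0.6581 -0.1146  0.0166] scene 716 [ 0.661  -0.1173  0.024 ] [ 0.6615 -0.1175  0.0169]
```

View pics/crop.png

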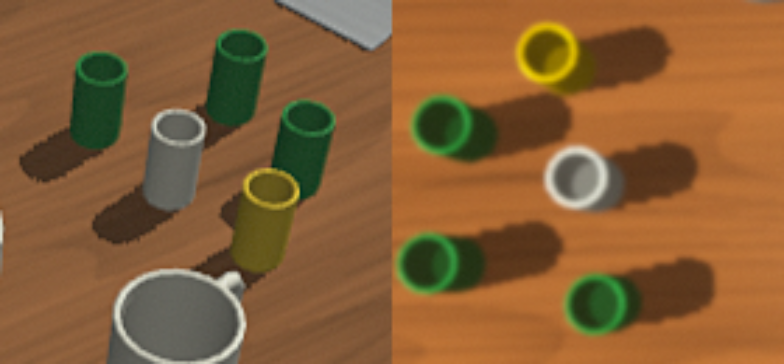

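All rim radii match the stated sizes. The white pot at top-view pixel (218,264) is the narrow pot: r = 18 mm, rim at 60 mm, and the only white one. The four like it are green or yellow. Averaged over both views, in m:

| Thing | Position (x, y) |
|---|---|
| dish | (0.448, 0.027) |
| ramekin | (0.468, -0.237) |
| pot | (0.4735, 0.212) |

Jaws along world y clear all the neighbours. I'll go above the ramekin first.

Emit:
{"op": "drive_tool", "data": {"moves": [[0,0,0.03,0.1335,0],[0,0,0.03,0.1335,0],[0,0,0.03,0.1335,0],[-0.028,0.0425,0,0,0],[-0.028,0.0425,0,0,0],[-0.028,0.0425,0,0,0],[-0.028,0.0425,0,0,0],[-0.028,0.0425,0,0,0],[-0.028,0.0425,0,0,0],[-0.028,0.0425,0,0,0],[-0.028,0.0425,0,0,0],[0,0,0,0,0],[0,0,0,0,0]]}}

```text
time_s: 1.72
tool_pos: [0.4676, -0.2352, 0.3144]
ee_rot: [[-1.0, -0.001, -0.001], [-0.001, 1.0, 0.0], [0.001, 0.0, -1.0]]
contact_force: [-0.5, -1.0, 0.3]
opening: 0.0868
```

```bash
cat > look.py <<'E'
from bench import arm
from h import *
import sys
def look(name,h,xy,r,save=None,tol=.006):
    s=arm.read_state();c=arm.camera_params(name);p,d=arm.capture(name)
    W=world(p,d,c['K'],c['T'])
    if save:cv2.imwrite('pics/'+save,p[:,:,::-1])
    print('tool',np.round(s['tool_pos'],4),'y',np.round(s['ee_rot'][:,1] if hasattr(s['ee_rot'],'shape') else np.array(s['ee_rot'])[:,1],4),'open',round(s['opening'],4),'t',s['time_s'])
    print(name,h,*rim(W,d,h,xy,r,tol));return W,d,p
E
python3 - <<'E'
from look import *
look('wrist',.05,(.468,-.237),.06,'w1.png')
E
```

```text
tool [ 0.4676 -0.2352  0.3144] y [-8.e-04  1.e+00  3.e-04] open 0.0868 t 1.725
wrist 0.05 2561 [ 0.4676 -0.2389  0.0331] [ 0.4667 -0.239   0.0306]
```

View pics/w1.png

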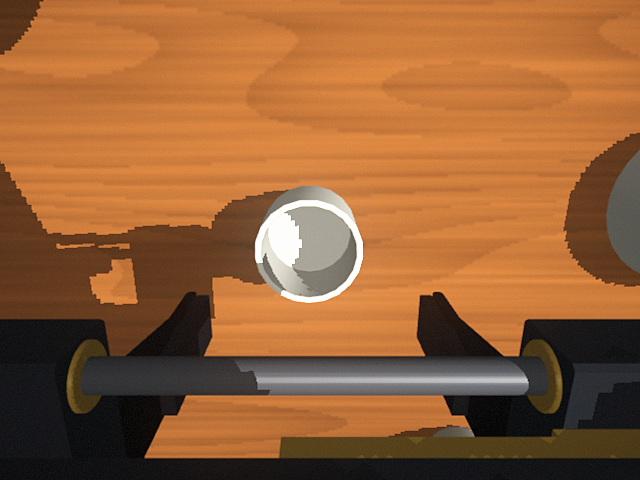

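The wrist view shows the white middle pot's rim centred at (309,252), slightly left of the mid-line between the fingers at (315,-). It measures (0.4676, -0.239) with r = 33 mm, which agrees with the first estimate. I'll shift y by -3 mm, descend and grip.

Emit:
{"op": "drive_tool", "data": {"moves": [[0,-0.003,0.03,0,0],[0,0,0.03,0,0],[0,0,0.025,0,0],[0,0,0.015,0,0],[0,0,0,0,0],[0,0,0,0,1],[0,0,0,0,1],[0,0,0,0,1],[0,0,0,0,1],[0,0,0,0,1],[0,0,0,0,1]]}}

```text
time_s: 3.15
tool_pos: [0.468, -0.2383, 0.2155]
ee_rot: [[-1.0, -0.001, 0.001], [-0.001, 1.0, -0.0], [-0.001, -0.0, -1.0]]
contact_force: [-1.1, 1.4, 5.1]
opening: 0.0641
```

Emit:
{"op": "drive_tool", "data": {"moves": [[0,0,-0.01,0,1],[0,0,-0.03,0,1],[0,0,-0.04,0,1],[0,0,-0.02,0,1],[0,0,0,0,1],[0,0,0,0,1]]}}

```text
time_s: 3.9
tool_pos: [0.4672, -0.2382, 0.3136]
ee_rot: [[-1.0, 0.0, -0.002], [0.0, 1.0, 0.001], [0.002, 0.001, -1.0]]
contact_force: [0.2, -0.4, -0.9]
opening: 0.0641
```

Run:
```python
from look import *
look('scene',.15,(.468,-.238),.06,'s2.png',.01)
W,d,p=look('wrist',.15,(.468,-.238),.045,'w2.png',.012)
m=(d>0)&(np.hypot(W[...,0]-.468,W[...,1]+.238)<.05);print(m.sum(),np.percentile(W[m][:,2],[1,20,50,80,95,99]))
a=cv2.imread('pics/s2.png')[180:420,60:380];b=cv2.imread('pics/w2.png')
cv2.imwrite('pics/c2.png',np.hstack([cv2.resize(a,(400,300)),cv2.resize(b,(400,300))]))
```

```text
tool [ 0.4672 -0.2382  0.3136] y [1.e-04 1.e+00 9.e-04] open 0.0641 t 3.9
scene 0.15 713 [ 0.4749 -0.2378  0.042 ] [ 0.4688 -0.2378  0.0322]
tool [ 0.4673 -0.2382  0.3134] y [0.e+00 1.e+00 9.e-04] open 0.0642 t 3.95
wrist 0.15 7535 [ 0.4564 -0.2386  0.0427] [ 0.4652 -0.2387  0.0325]
75950 [4.89823541e-05 1.05249525e-01 2.14724950e-01 2.30009523e-01
 2.37812606e-01 2.39144871e-01]
```

View pics/c2.png

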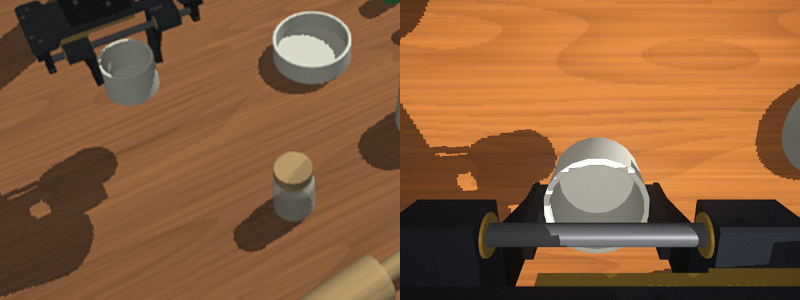

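The view shows the middle pot held upright between the pads, with the rim near pad height in the right panel at (597,195). The dish's way in is clear. I'll carry it over the dish and lower it.

Emit:
{"op": "drive_tool", "data": {"moves": [[0.003,0.0265,0,0,1],[0.003,0.053,0,0,1],[0.005,0.053,0,0,1],[0.005,0.053,0,0,1],[0.003,0.053,0,0,1],[0,0.027,0,0,1],[0,0,0,0,1],[0,0,0.03,0,1],[0,0,0.03,0,1],[0,0,0.015,0,1],[0,0,0,0,1]]}}

```text
time_s: 5.38
tool_pos: [0.4482, 0.0261, 0.2383]
ee_rot: [[-1.0, 0.001, -0.004], [0.001, 1.0, -0.002], [0.004, -0.002, -1.0]]
contact_force: [-0.1, 0.5, -0.5]
opening: 0.0639
```

Emit:
{"op": "drive_tool", "data": {"moves": [[0,0,0.008,0,1],[0,0,0.005,0,1],[0,0,0,0,1],[0,0,0,0,1],[0,0,0,0,0],[0,0,0,0,0],[0,0,0,0,0],[0,0,0,0,0],[0,0,0,0,0]]}}

```text
time_s: 6.5
tool_pos: [0.4487, 0.0272, 0.2268]
ee_rot: [[-1.0, -0.0, 0.0], [-0.0, 1.0, 0.0], [-0.0, 0.0, -1.0]]
contact_force: [0.2, -0.2, 0.3]
opening: 0.0865
```

Emit:
{"op": "drive_tool", "data": {"moves": [[0,0,-0.01,0,0],[0,0,-0.03,0,0],[0,0,-0.05,0,0],[0,0,-0.02,0,0],[0.003,0.025,0,0,0],[-0.004,0.04,0,0,0],[-0.006,0.04,0,0,0],[-0.006,0.04,0,0,0],[-0.006,0.02,0,0,0],[-0.006,0.02,0,0,0.2],[0,0,0,0,0.2],[0,0,0,0,0.2]]}}

```text
time_s: 8.0
tool_pos: [0.4735, 0.2114, 0.3366]
ee_rot: [[-1.0, 0.001, -0.001], [0.001, 1.0, -0.001], [0.001, -0.001, -1.0]]
contact_force: [-1.6, -0.3, -0.1]
opening: 0.0712
```

Run:
```python
from look import *
W,d,p=look('wrist',.06,(.4735,.212),.028,'w3.png')
W,d,p=look('scene',.036,(.448,.027),.075,'s3.png')
print('ram',rim(W,d,.056,(.448,.027),.05,.005),'pot',rim(W,d,.06,(.4735,.212),.028))
a=p[100:340,260:580,::-1];b=cv2.imread('pics/w3.png')
cv2.imwrite('pics/c3.png',np.hstack([cv2.resize(a,(400,300)),cv2.resize(b,(400,300))]))
```

```text
tool [0.4735 0.2114 0.3366] y [ 5.e-04  1.e+00 -6.e-04] open 0.0712 t 8.0
wrist 0.06 1004 [0.4728 0.211  0.0181] [0.4722 0.2109 0.0162]
tool [0.4735 0.2113 0.3367] y [ 6.e-04  1.e+00 -4.e-04] open 0.0706 t 8.05
scene 0.036 872 [0.4481 0.0257 0.0587] [0.4505 0.0252 0.0472]
ram (308, array([0.4481, 0.0273, 0.0353]), array([0.4501, 0.0273, 0.0309])) pot (143, array([0.4753, 0.2103, 0.0198]), array([0.4747, 0.2109, 0.0164]))
```

View pics/c3.png

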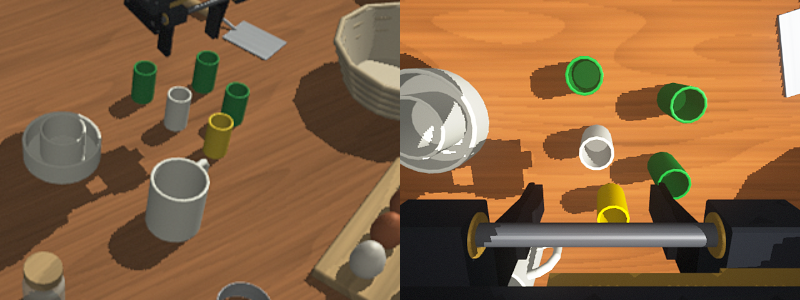

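The middle pot stands in the dish with its rim at about 56 mm, centred at about (0.449, 0.027). The white pot sits at (597,148) in the right panel, between the green and yellow ones. It measures (0.473, 0.211), right under the tool, and the mug is untouched. I'll descend with the jaws at about 70 mm.

Emit:
{"op": "drive_tool", "data": {"moves": [[0,0,0.03,0,0.2],[0,0,0.04,0,0.2],[0,0,0.03,0,0.2],[0,0,0.014,0,0.2],[0,0,0,0,0.2],[0,0,0,0,1],[0,0,0,0,1],[0,0,0,0,1],[0,0,0,0,1],[0,0,0,0,1],[0,0,0,0,1],[0,0,0,0,1]]}}

```text
time_s: 9.6
tool_pos: [0.4737, 0.2122, 0.223]
ee_rot: [[-1.0, -0.0, 0.0], [-0.0, 1.0, 0.0], [-0.0, 0.0, -1.0]]
contact_force: [-1.0, -0.8, 2.4]
opening: 0.0342
```

Emit:
{"op": "drive_tool", "data": {"moves": [[0,0,-0.01,0,1],[0,0,-0.03,0,1],[0,0,-0.04,0,1],[0,0,-0.02,0,1],[0,0,0,0,1],[0,0,0,0,1]]}}

```text
time_s: 10.35
tool_pos: [0.4732, 0.2118, 0.3218]
ee_rot: [[-1.0, 0.0, -0.002], [0.0, 1.0, -0.001], [0.002, -0.001, -1.0]]
contact_force: [0.4, -1.3, -1.2]
opening: 0.0344
```

Run:
```python
from look import *
W,d,p=look('wrist',.056,(.448,.027),.045,'w4.png',.005)
W,d,p=look('scene',.056,(.448,.027),.045,'s4.png',.005)
W,d,p=look('top',.056,(.448,.027),.045,None,.005)
a=cv2.imread('pics/s4.png')[100:340,260:580];b=cv2.imread('pics/w4.png')
cv2.imwrite('pics/c4.png',np.hstack([cv2.resize(a,(400,300)),cv2.resize(b,(400,300))]))
```

```text
tool [0.4732 0.2118 0.3218] y [ 1.e-04  1.e+00 -9.e-04] open 0.0344 t 10.35
wrist 0.056 1688 [0.4485 0.0294 0.033 ] [0.4478 0.0286 0.0304]
tool [0.4732 0.2118 0.3215] y [ 0.      1.     -0.0015] open 0.0342 t 10.4
scene 0.056 308 [0.4483 0.0269 0.035 ] [0.45   0.0273 0.0308]
tool [0.4733 0.2119 0.3214] y [-1.0e-04  1.0e+00 -1.7e-03] open 0.0342 t 10.45
top 0.056 274 [0.448  0.0294 0.0328] [0.4477 0.0294 0.0307]
```

View pics/c4.png

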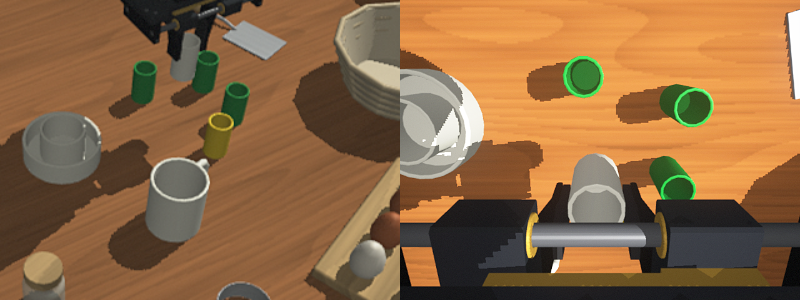

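The white pot is held upright at (597,205) in the right panel. The middle pot's centre averages (0.448, 0.028) over three views. I'll carry it over and lower until it is about 9 mm above the floor, which keeps the fingertips above the middle pot's rim.

Emit:
{"op": "drive_tool", "data": {"moves": [[0.003,-0.02,0,0,1],[0.006,-0.042,0,0,1],[0.006,-0.042,0,0,1],[0.006,-0.042,0,0,1],[0.004,-0.038,0,0,1],[0,0,0,0,1],[0,0,0,0,1]]}}

```text
time_s: 11.38
tool_pos: [0.4485, 0.0277, 0.3227]
ee_rot: [[-1.0, 0.0, -0.0], [0.0, 1.0, -0.0], [0.0, -0.0, -1.0]]
contact_force: [0.6, -0.2, -0.2]
opening: 0.0345
```

Run:
```python
from look import *
for n in('scene','top'):
    W,d,p=look(n,.16,(.448,.028),.03,'%s5.png'%n,.005)
    # held pot below the fingers, above ramekin: its front wall points
    m=(d>0)&(W[...,2]>.1)&(W[...,2]<.135)&(np.hypot(W[...,0]-.448,W[...,1]-.028)<.03)
    P=W[m]
    for lo in(.1,.115,.125):
        Q=P[(P[:,2]>=lo)&(P[:,2]<lo+.01)]
        if len(Q):print(n,lo,len(Q),Q.min(0).round(4),Q.max(0).round(4))
a=cv2.imread('pics/scene5.png')[80:320,180:500];b=cv2.imread('pics/top5.png')[180:360,220:460]
cv2.imwrite('pics/c5.png',np.hstack([cv2.resize(a,(400,300)),cv2.resize(b,(400,300))]))
```

```text
tool [0.4485 0.0277 0.3227] y [ 5.e-04  1.e+00 -0.e+00] open 0.0345 t 11.375
scene 0.16 204 [0.4503 0.0274 0.0283] [0.4502 0.0261 0.0197]
scene 0.1 80 [0.4441 0.0095 0.1002] [0.4676 0.0426 0.1098]
scene 0.115 94 [0.4443 0.0094 0.115 ] [0.4689 0.0427 0.125 ]
scene 0.125 87 [0.4495 0.0101 0.1251] [0.4678 0.041  0.1349]
tool [0.4487 0.0282 0.3227] y [-4.e-04  1.e+00  0.e+00] open 0.034 t 11.425
top 0.16 0 None None
```

View pics/c5.png

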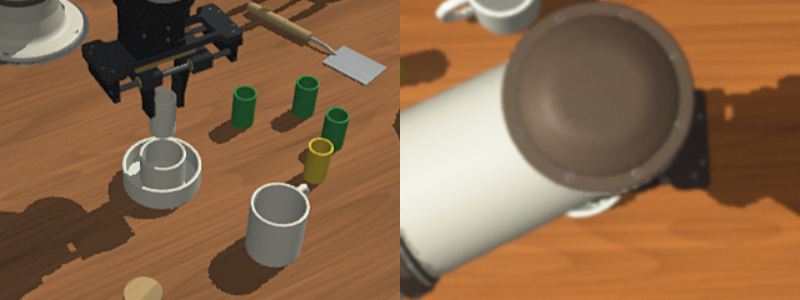

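The scene view (left panel) shows the pot upright at (163,113), above the middle pot at (163,155). Its walls are vertical and centred to within 2 mm. Lowering.

Emit:
{"op": "drive_tool", "data": {"moves": [[0,0,0.02,0,1],[0,0,0.02,0,1],[0,0,0.02,0,1],[0,0,0.012,0,1],[0,0,0.006,0,1],[0,0,0,0,1],[0,0,0,0,1]]}}

```text
time_s: 12.35
tool_pos: [0.449, 0.0283, 0.2453]
ee_rot: [[-1.0, -0.001, 0.001], [-0.001, 1.0, 0.0], [-0.001, 0.0, -1.0]]
contact_force: [-0.4, 0.4, -0.1]
opening: 0.0342
```

No contact. I'll lower 3 mm more, which leaves the tips at 60 mm, just above the 56 mm rim, then release and retreat.

Emit:
{"op": "drive_tool", "data": {"moves": [[0,0,0.003,0,1],[0,0,0,0,1],[0,0,0,0,0.3],[0,0,0,0,0.3],[0,0,0,0,0.3],[0,0,0,0,0.3],[0,0,-0.01,0,0.3],[0,0,-0.03,0,0.3],[0,0,-0.05,0,0.3],[0,-0.05,-0.03,0,0.3],[0,-0.06,0,0,0.3],[0,-0.06,0,0,0.3],[0,-0.06,0,0,0.3],[0,-0.03,0,0,0.3],[0,0,0,0,0.3],[0,0,0,0,0.3]]}}

```text
time_s: 14.35
tool_pos: [0.4486, -0.2316, 0.362]
ee_rot: [[-1.0, -0.0, 0.0], [-0.0, 1.0, 0.0], [-0.0, 0.0, -1.0]]
contact_force: [-0.2, 0.6, 0.7]
opening: 0.0611
```

Run:
```python
from look import *
for n in('scene','top'):
    W,d,p=look(n,.071,(.448,.028),.035,'%s6.png'%n,.004)
    print('ram',rim(W,d,.056,(.448,.028),.045,.004),'dish',rim(W,d,.036,(.448,.028),.075,.003),'mug',rim(W,d,.085,(.628,.1),.06))
    m=(d>0)&(np.hypot(W[...,0]-.448,W[...,1]-.028)<.035);print('top z',np.percentile(W[m][:,2],[95,99,100]))
a=cv2.imread('pics/scene6.png')[80:320,180:500];b=cv2.imread('pics/top6.png')[180:360,220:460]
cv2.imwrite('pics/c6.png',np.hstack([cv2.resize(a,(400,300)),cv2.resize(b,(400,300))]))
```

```text
tool [ 0.4486 -0.2316  0.362 ] y [-2.e-04  1.e+00  2.e-04] open 0.0611 t 14.35
scene 0.071 132 [0.4487 0.027  0.0194] [0.4494 0.0275 0.0164]
ram (347, array([0.45  , 0.0277, 0.0355]), array([0.4512, 0.0266, 0.0267])) dish (551, array([0.4488, 0.0264, 0.0588]), array([0.4477, 0.0268, 0.0508])) mug (469, array([0.63  , 0.101 , 0.0401]), array([0.6293, 0.0988, 0.0357]))
top z [0.07026059 0.0726269  0.07454831]
tool [ 0.4486 -0.2312  0.3621] y [-1.2e-03  1.0e+00  1.0e-04] open 0.061 t 14.4
top 0.071 120 [0.4476 0.0295 0.0179] [0.4476 0.0295 0.0164]
ram (281, array([0.448 , 0.0295, 0.0328]), array([0.4477, 0.0295, 0.0303])) dish (585, array([0.4471, 0.0282, 0.0569]), array([0.4468, 0.0285, 0.0535])) mug (380, array([0.6273, 0.1012, 0.0382]), array([0.6266, 0.1009, 0.0357]))
top z [0.48618264 0.49587684 0.49958424]
```

View pics/c6.png

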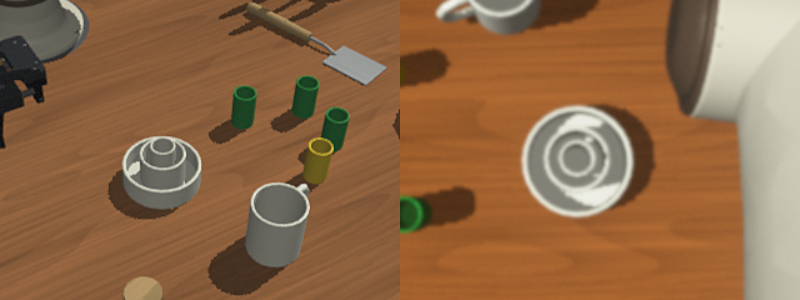

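The three pots are nested concentrically, at (577,158) in the top view on the right. The narrow pot's rim is at 71 mm, the middle pot's at 56 mm and the dish's at 36 mm. The mug hasn't moved and the arm is clear, so I'm handing in.

```bash
python3 -c "
from bench import arm
print(arm.job_done())"
```

```text
the job is handed in; nothing more can be done
None
```

The nest is made and I handed the job in about 14 s into the 51 s allowed. I stood the middle pot in the dish and let go, then lowered the white narrow pot into it and backed the arm away. No verdict was reported.

- **Nest:** The last pictures from the scene and top cameras show all three pots upright, with centres within about 2 mm of each other. The rims are at 71, 56 and 36 mm, as they should be when each pot is fully down.
- **Mug:** It is within 1 mm of where it started.
- **Readings that were off:**
  - The finger opening read about 2 mm under the true pot widths in both grips, but both pots were held securely.
  - The scene and top cameras differ by about 2 mm, within the stated calibration.
  - In the last top picture the arm got in the way of the highest-point check. I relied on the scene view for that, where the top of the nest read about 73 mm (peak 75 mm).

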